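# Hold the sweet-board cover ready over the chocolate pumpkins

### The arm

A 6-joint arm with a two-finger parallel gripper is mounted at the origin on the work surface. World frame = base frame: x ahead of the robot, y to its left, z up, the work surface at z = 0. Lengths are in m, angles in degrees, forces in N, time in s.
With the tool pointing down it reaches from about 0.375 to 0.975 m from the base axis. Payload 3.8 kg.
Tool frame: the origin (TCP) lies midway between the tips of the shut fingers; the grasp point (between the pads) lies 19 mm behind it; z points along the fingers, y is the line along which they close (so a half turn about z gives the same grasp; the last joint's range is limited). The gripper opens to 88 mm and grips with 3 to 60 N. Pads are 18 mm wide; open, the fingers measure 123 mm over their backs; the gripper's body (75 mm by 187 mm) begins 45 mm behind the grasp point.
Start: joints at [64.979, 15.12, 91.902, -0, 72.978, -2.114], TCP at [0.263, 0.622, 0.239] pointing down, gripper open.
Joint ranges: [-150.88, 150.88], [-54.13, 125.18], [17.81, 147.31], [-75.09, 255.09], [0, 152.58], [-146.25, 146.25]. Speed limits (degrees/s): [147.25, 147.25, 180, 180, 180, 180].

### API

Orientations are given as [roll, pitch, yaw] about the fixed x, y, z axes, in that order (R = Rz(yaw) Ry(pitch) Rx(roll)).
In Python, from cell import arm gives the robot as it stands.
- The arm moves only by the tool nudge_tcp, called after "Request:" as name(argument=value, ...) on one line, values as JSON. Schema: {"type":"object","properties":{"rows":{"type":"object","properties":{"sx":{"type":"array","items":{"type":"number"},"minItems":1,"maxItems":8},"sy":{"type":"array","items":{"type":"number"},"minItems":1,"maxItems":8},"sz":{"type":"array","items":{"type":"number"},"minItems":1,"maxItems":8},"drx":{"type":"array","items":{"type":"number"},"minItems":1,"maxItems":8},"dry":{"type":"array","items":{"type":"number"},"minItems":1,"maxItems":8},"drz":{"type":"array","items":{"type":"number"},"minItems":1,"maxItems":8},"jaw":{"type":"array","items":{"type":"number"},"minItems":1,"maxItems":8}},"additionalProperties":false,"required":["sx","sy","sz","drx","dry","drz","jaw"]},"squeeze":{"type":"number"},"only":{"type":"string"},"quiet":{"type":"boolean"},"lines":{"type":"string"}},"required":["rows"],"additionalProperties":false}. rows is an object with one list for each field, all of the same length, 1 to 8, a row being the entries at one place: sx, sy, sz (the shift in fractions of the full range, 1 being 0.5 m), drx, dry, drz (a rotation vector in normalised numbers (1 is 120 degrees)), jaw (the opening from 0.0 (shut) to 1.0 (fully open)); each row is the pose to reach, as a shift and turn from the pose commanded when the call began, along the tool's axes at that moment; what a row does not reach only later rows make up. A row lasts 1/10 s, in which the tool goes at most 0.05 m and 8.59 degrees, less where a joint would pass 70% of its speed; a pose out of reach is approached as far as the arm can. The fingers move at their own pace and stop on an object; squeeze is the grip in N (left out, the last holds). Time passes only in rows, so rows that do not move let the fingers close. The tool returns the time, the measured TCP pose, the force, the opening and the grip force at its end. only (a regular expression) keeps the lines of the reply that match it, lines (a string "A,B") keeps lines A to B, and quiet returns only ok. Input that does not fit is refused with a message, and nothing moves.
- arm.observe(): the state, without advancing time (a new reading comes with each control period).
- arm.read_camera(name): name is "side" or "top"; returns (picture, depth): 384x512x3 uint8, red, green, blue; 384x512 float32, m along the optical axis (not along the pixel's ray), 0 where there is no reading.
- arm.camera_info(name): a dict with "fx", "fy", "cx", "cy" (pixels), "distortion" ([k1, k2, p1, p2, k3] as OpenCV has them; the pictures are not rectified), "world_to_cam" (4x4, takes a point from world to camera coordinates). Camera axes: x right, y down, z forward; pixel columns grow to the right and rows downward; lengths in m; the calibration is good to about 2 mm. A picture is of the moment at which its call begins. camera_info takes no time and is no camera call.
- arm.job_done(): hands the job in; it is judged then, once.
The state is a dict: "time_s": time; "q": joint angles; "joint_vel": joint speeds; "joint_efforts": joint torques, N m; "eef_pos": TCP position; "eef_rot": TCP orientation; "wrist_force": force on the tool from outside, world axes, zero at the start; "wrist_torque": the same for the moment, N m; "opening": opening from 0.0 (shut) to 1.0 (fully open); "grasp_force": force on a finger pad.
Only numpy, scipy, OpenCV 4.12 (cv2) and the standard library are available. Lean on these libraries where they do the work, as an engineer would, in place of code of your own. Each camera call takes 0.05 s, during which the arm holds its last target. There are 200 camera calls.

### The job

The clear cover of the chocolate-pumpkin board stands on the counter across the row of jars from its board: take it by its bar handle, lift it over the jars and lower it around the pumpkins until its rim hovers a finger's breadth (about 15 mm) above the board's raised middle, centred, level and square with the board, so that I can wipe the ledge it will sit on. It must never touch the board, the pumpkins or the jars, and the board, pumpkins, jars and honey stay where they are. Finish while still holding the cover there in the gripper, still and clear of everything: do not set it down or let go.

Things in the scene. Friction and masses are not known exactly. Their poses are not given: they have to be found in the camera images.
- cover: Clear acrylic rectangular cover, open below: outside 252 (its x) by 132 (its y) by 85 mm high, walls and top 4 mm thick, inside 244 x 124 x 81 mm, about 0.4 kg, with a steel bar handle on top. It starts standing on the counter on its rim. Origin: centre of its open underside, at the level of the rim's lower edge; x along the long side, z up.
- cover_handle (a point): Middle of the cover's bar handle, 118 mm above the rim. The bar is straight steel, 110 mm long along the cover's x, 12 mm wide (y) and 10 mm high (z), its top 123 mm above the rim; below it 28 mm of free space down to the cover's top, between two posts 90 mm apart.
- board: Loose wooden serving board (1.3 kg) lying on the counter: slab 290 (x) by 170 (y) by 16 mm, on it a raised middle 226 x 106 mm, 6 mm high, centred and parallel, leaving a ledge all round that the cover is made to sit on. Origin: centre of its underside; x along the long side, z up. A half turn of the cover makes no difference.
- board_top (a point): Centre of the top of the board's raised middle, 22 mm above the counter; axes as the board's.
- pumpkin0: Small moulded chocolate pumpkin, 50 mm across, 48 mm tall with its stem, 60 g, standing loose on the board's raised middle (towards its -x end, on its x axis within 6 mm). Origin: centre of its base.
- pumpkin1: Small moulded chocolate pumpkin, 50 mm across, 48 mm tall with its stem, 60 g, standing loose on the board's raised middle (near its centre, on its x axis within 6 mm). Origin: centre of its base.
- pumpkin2: Small moulded chocolate pumpkin, 50 mm across, 48 mm tall with its stem, 60 g, standing loose on the board's raised middle (towards its +x end, on its x axis within 6 mm). Origin: centre of its base.
- jar0: Round-bellied jar, 94 mm across, pink sweets. Upright glass sweet jar with foot and lid, full, 0.55 kg, 165 mm tall to its finial, standing in the row between cover and board. Origin: centre of its foot.
- jar1: Round-bellied jar, 94 mm across, green sweets. Upright glass sweet jar with foot and lid, full, 0.55 kg, 165 mm tall to its finial, standing in the row between cover and board. Origin: centre of its foot.
- jar2: Straight jar, 76 mm across, mixed sweets. Upright glass sweet jar with foot and lid, full, 0.55 kg, 165 mm tall to its finial, standing in the row between cover and board. Origin: centre of its foot.
- honey: Small honey jar, 54 mm across, 90 mm tall, 0.35 kg, at the far end of the row of jars. Origin: centre of its base.

How it is judged:
By the outcome, as a careful person would: the job done as asked, in the order asked, and still so for the second after the job is handed in, while the arm keeps its last pose, push and grip.
It also fails if it takes over 51 s, if anything falls off the work surface, if the arm or the gripper's body presses on something with over 40 N, if the wrist force passes 120 N, or if a joint passes its speed limit or range.

## Working session

There is one attempt and no reset: what is moved stays moved. The work goes in short steps, Python scripts to look and compute and a tool call to move; the robot and the scene stay as the last step left them, time stands still between calls to the robot, and variables do not carry over. Pictures are saved under pics/ and viewed, at most 10 in all, crops included, and the job is handed in when it is done.

```bash
ls; mkdir -p pics
```

Run:
```python
from cell import arm
import cv2,numpy as np
for n in("side","top"):
    p,d=arm.read_camera(n); np.savez(f"pics/{n}0.npz",p=p,d=d); cv2.imwrite(f"pics/{n}0.png",p[:,:,::-1])
    print(arm.camera_info(n))
print(arm.observe())
```

```text
cell.py
pics
{'fx': 458.93104996994487, 'fy': 458.93104996994487, 'cx': 253.94511169202283, 'cy': 192.1595985116312, 'distortion': array([-0.09248388,  0.        ,  0.        ,  0.        ,  0.        ]), 'world_to_cam': array([[ 0.71538906, -0.6986482 ,  0.01044968, -0.44742212],
       [-0.34452608, -0.36571356, -0.86461285,  0.27912637],
       [ 0.6078818 ,  0.61493438, -0.50233   ,  0.75484825],
       [ 0.        ,  0.        ,  0.        ,  1.        ]])}
{'fx': 474.7995967719327, 'fy': 474.7995967719327, 'cx': 257.9638528548857, 'cy': 189.64190131403623, 'distortion': array([-0.15534184,  0.        ,  0.        ,  0.        ,  0.        ]), 'world_to_cam': array([[-0.01120181, -0.9998994 , -0.0087016 , -0.01912595],
       [-0.9961021 ,  0.01191985, -0.08739866,  0.61186558],
       [ 0.08749359,  0.00768866, -0.99613541,  1.10098518],
       [ 0.        ,  0.        ,  0.        ,  1.        ]])}
{'time_s': 0.1, 'q': array([ 6.49808024e+01,  1.51655013e+01,  9.19734310e+01,  5.99367344e-04,
        7.29778863e+01, -2.11535189e+00]), 'joint_vel': array([-0.08015384, -0.12283919, -0.2555689 ,  0.02380099, -0.08261444,
       -0.01155502]), 'joint_efforts': array([ 7.83249970e-05, -5.03616321e+01, -3.58071399e+01,  7.30546354e-02,
        2.32552568e-02, -6.22993616e-05]), 'eef_pos': array([0.26243781, 0.62119189, 0.23750474]), 'eef_rot': array([-1.79883282e+02, -4.88430347e-03,  1.57095973e+02]), 'wrist_force': array([ 0.29615729, -0.11705808,  0.97028822]), 'wrist_torque': array([0.04753439, 0.00496284, 0.00244483]), 'grasp_force': 0.0, 'opening': 1.0042519773410217}
```

View pics/top0.png

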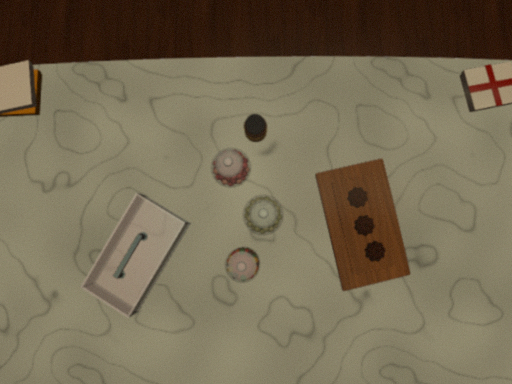

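View pics/side0.png

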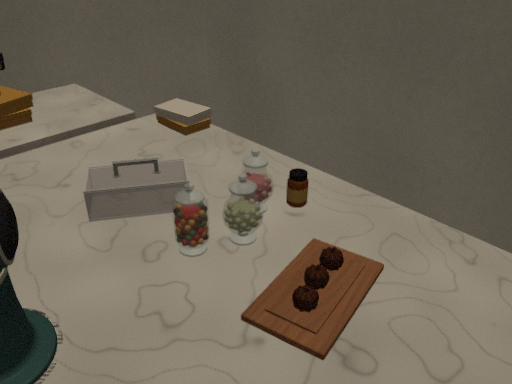

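Create h.py:
```python
import cv2,numpy as np
from cell import arm
def cam(n):
    i=arm.camera_info(n);K=np.array([[i['fx'],0,i['cx']],[0,i['fy'],i['cy']],[0,0,1]]);return K,i['distortion'],i['world_to_cam']
def onplane(n,uv,z):
    K,D,T=cam(n);p=cv2.undistortPoints(np.float64(uv).reshape(-1,1,2),K,D)[:,0]
    r=np.c_[p,np.ones(len(p))]@T[:3,:3];c=-T[:3,:3].T@T[:3,3]
    return c+r*((z-c[2])/r[:,2])[:,None]
def proj(n,X):
    K,D,T=cam(n);return cv2.projectPoints(np.float64(X).reshape(-1,1,3),cv2.Rodrigues(T[:3,:3])[0],T[:3,3],K,D)[0][:,0]
def load(n,k):
    f=np.load(f"pics/{n}{k}.npz");return f['p'],f['d']
def cloud(n,d,m):
    v,u=np.nonzero(m&(d>0));K,D,T=cam(n);p=cv2.undistortPoints(np.float64(np.c_[u,v]).reshape(-1,1,2),K,D)[:,0]
    z=d[v,u][:,None];return (np.c_[p,np.ones(len(p))]*z-T[:3,3])@T[:3,:3]
def big(m):
    cs=cv2.findContours(m.astype(np.uint8),cv2.RETR_EXTERNAL,cv2.CHAIN_APPROX_NONE)[0];return max(cs,key=cv2.contourArea)
```

Run:
```python
from h import *
for n in("top","side"):
    p,d=load(n,0);h=cv2.cvtColor(p,cv2.COLOR_RGB2HSV).astype(int)
    for (u,v) in ([(340,250),(375,180),(128,257),(127,257),(129,257),(140,235),(120,270),(110,250),(310,330)] if n=="top" else [(280,310),(340,260),(135,161),(130,162),(145,161)]):
        print(n,u,v,p[v,u],h[v,u],d[v,u], cloud(n,d*0+d,(np.indices(d.shape)[0]==v)&(np.indices(d.shape)[1]==u)).round(3))
    V,U=np.indices(d.shape)
    m=(h[...,0]<14)&(h[...,1]>90)&(((U>305)&(U<420)&(V>150)&(V<300)) if n=="top" else ((U>240)&(U<390)&(V>235)&(V<360)))
    m=cv2.morphologyEx(m.astype(np.uint8),cv2.MORPH_CLOSE,np.ones((5,5)))
    c=big(m);print(n,cv2.contourArea(c));q=cv2.approxPolyDP(c,8,True)[:,0];print(q.tolist())
    print(onplane(n,q,.016).round(4).tolist())
    cv2.imwrite(f"pics/m_{n}.png",m*255)
p,d=load("top",0)
crop=cv2.resize(p[180:330,70:200,::-1],None,fx=4,fy=4,interpolation=cv2.INTER_CUBIC)
p,d=load("side",0)
c2=cv2.resize(p[145:225,75:200,::-1],None,fx=4,fy=4,interpolation=cv2.INTER_CUBIC)
o=np.zeros((600,800,3),np.uint8);o[:,:520]=crop;o[:240*0+250,520:]=cv2.resize(c2,(280,250*1))
cv2.imwrite("pics/c1.png",np.clip(o*1.5,0,255).astype(np.uint8))
```

```text
top 340 250 [90 55 25] [ 14 184  90] 1.1213504 [[ 0.466 -0.22   0.019]]
top 375 180 [100  66  35] [ 14 166 100] 1.1317724 [[ 0.632 -0.308  0.022]]
top 128 257 [87 93 80] [44 36 93] 1.0232724 [[0.459 0.259 0.12 ]]
top 127 257 [ 93 102  88] [ 49  35 102] 1.0217291 [[0.459 0.261 0.122]]
top 129 257 [83 80 72] [22 34 83] 1.0241514 [[0.459 0.257 0.119]]
top 140 235 [78 79 68] [33 36 79] 1.0248293 [[0.507 0.232 0.123]]
top 120 270 [87 95 85] [54 27 95] 1.0162083 [[0.431 0.276 0.125]]
top 110 250 [110  98  84] [ 16  60 110] 1.057002 [[0.473 0.31  0.088]]
top 310 330 [124 119  93] [ 25  64 124] 1.126413 [[ 0.273 -0.148 -0.003]]
top 7944.0
[[379, 160], [317, 174], [343, 289], [408, 273]]
[[0.6814, -0.3213, 0.016], [0.6487, -0.1687, 0.016], [0.3729, -0.2258, 0.016], [0.407, -0.3847, 0.016]]
side 280 310 [104  64  39] [ 12 159 104] 0.8338576 [[ 0.424 -0.274  0.02 ]]
side 340 260 [21 10  5] [  9 194  21] 0.920044 [[ 0.594 -0.28   0.047]]
side 135 161 [99 95 86] [21 33 99] 1.127273 [[0.459 0.252 0.122]]
side 130 162 [65 61 54] [19 43 65] 1.1304111 [[0.45  0.263 0.119]]
side 145 161 [51 52 43] [33 44 52] 1.1357284 [[0.481 0.242 0.119]]
side 9021.0
[[313, 239], [242, 319], [322, 359], [383, 265]]
[[0.6446, -0.171, 0.016], [0.3616, -0.2391, 0.016], [0.3947, -0.3961, 0.016], [0.6791, -0.3329, 0.016]]
```

View pics/c1.png

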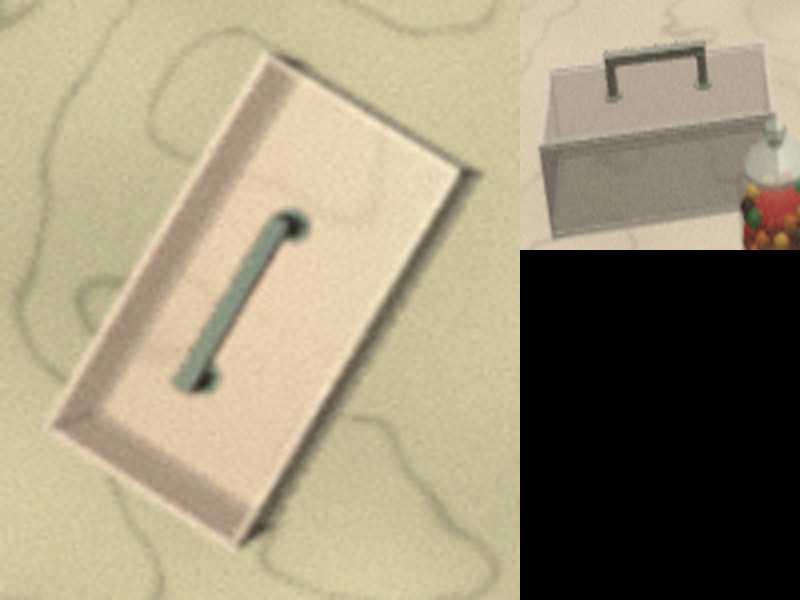

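Run:
```python
from h import *
def edges(n,c,zs):
    q=cv2.approxPolyDP(c,8,True)[:,0].astype(float);assert len(q)==4,q
    c=c[:,0].astype(float);L=[];Ms=[]
    for i in range(4):
        a,b=q[i],q[(i+1)%4];t=(b-a)/np.linalg.norm(b-a);nn=np.array([-t[1],t[0]])
        s=(c-a)@t;k=(abs((c-a)@nn)<4)&(s>8)&(s<np.linalg.norm(b-a)-8)
        W=onplane(n,c[k],zs)[:,:2];vx,vy,x,y=cv2.fitLine(W.astype(np.float32),cv2.DIST_HUBER,0,.01,.01)[:,0]
        N=np.array([-vy,vx]);L.append((N,N@[x,y]))
    P=[np.linalg.solve([L[i][0],L[(i+1)%4][0]],[L[i][1],L[(i+1)%4][1]]) for i in range(4)]
    return np.array(P)
def rep(P):
    e=[P[(i+1)%4]-P[i] for i in range(4)]
    print(" corners",P.round(4).tolist(),"len",[round(float(np.linalg.norm(x)),4) for x in e],"ang",[round(float(np.degrees(np.arctan2(x[1],x[0]))%180),2) for x in e],"ctr",P.mean(0).round(4))
for n in("top","side"):
    p,d=load(n,0);h=cv2.cvtColor(cv2.GaussianBlur(p,(3,3),0),cv2.COLOR_RGB2HSV).astype(int);V,U=np.indices(d.shape)
    m=(h[...,0]<19)&(h[...,1]>105)&(((U>300)&(U<425)&(V>145)&(V<305)) if n=="top" else ((U>230)&(U<400)&(V>230)&(V<370)))
    m=cv2.morphologyEx(m.astype(np.uint8),cv2.MORPH_CLOSE,np.ones((5,5)))
    c=big(m)
    for z in(.016,0.): print(n,"board",z);rep(edges(n,c,z))
    # handle: depth height + 
    roi=((U>70)&(U<200)&(V>180)&(V<330)) if n=="top" else ((U>80)&(U<195)&(V>150)&(V<190))
    C=cloud(n,d,roi);s=C[(C[:,2]>.108)&(C[:,2]<.135)]
    r=cv2.minAreaRect(s[:,:2].astype(np.float32)*1000);print(n,"handle",len(s),s.mean(0).round(4),np.median(s,0).round(4),r)
    for nm,R in dict(all=((U>200)&(U<300)&(V>100)&(V<290)) if n=="top" else ((U>165)&(U<320)&(V>140)&(V<255))).items():
        C=cloud(n,d,R);t=C[C[:,2]>.135];
        if n=="top":
            print("jarmax",C[:,2].max())
            H=np.zeros(d.shape,np.uint8);k=R&(d>0);H[k]=C[:,2]>.07
            cs=cv2.findContours(H,cv2.RETR_EXTERNAL,cv2.CHAIN_APPROX_NONE)[0]
            for x in cs:
                if cv2.contourArea(x)>30:print("jar",cv2.minEnclosingCircle(x))
    if n=="top":
        pts=np.array([[270,55],[470,172],[240,548],[52,427]])/4+[70,180]-.375
        print("cover");rep(onplane(n,pts,.085)[:,:2])
        hb=np.array([[288,216],[188,386]])/4+[70,180]-.375
        print(onplane(n,hb,.123).round(4))
        print("jartops",onplane(n,[[228,162],[264,213],[242,266]],.165).round(3),onplane(n,[[256,121]],.09).round(3))
        print("pump",onplane(n,[[357.5,197],[364,225],[374.5,251]],.05).round(3))
```

```text
top board 0.016
 corners [[0.649399995803833, -0.16509999334812164], [0.36980000138282776, -0.22499999403953552], [0.4052000045776367, -0.38920000195503235], [0.6855000257492065, -0.32760000228881836]] len [0.2859, 0.168, 0.2869, 0.1665] ang [12.09, 102.17, 12.38, 102.52] ctr [ 0.5275 -0.2767]
top board 0.0
 corners [[0.6513000130653381, -0.16689999401569366], [0.3677999973297119, -0.22769999504089355], [0.40369999408721924, -0.39419999718666077], [0.6879000067710876, -0.33180001378059387]] len [0.29, 0.1703, 0.291, 0.1688] ang [12.09, 102.17, 12.38, 102.52] ctr [ 0.5277 -0.2801]
top handle 305 [0.4622 0.2595 0.1225] [0.4633 0.2596 0.123 ] ((461.57666015625, 260.587646484375), (13.618643760681152, 109.40435028076172), 58.6138801574707)
jarmax 0.16911960852287444
jar ((242.20628356933594, 264.6816101074219), 18.08411407470703)
jar ((262.3101806640625, 214.41864013671875), 20.314577102661133)
jar ((230.44969177246094, 166.6446533203125), 19.80960464477539)
jar ((254.36111450195312, 124.61111450195312), 11.690712928771973)
cover
 corners [[0.6012, 0.2488], [0.5339, 0.1336], [0.3222, 0.2
[... 400 characters left out ...]
.23149999976158142], [0.39480000734329224, -0.3968000113964081], [0.6826000213623047, -0.33390000462532043], [0.6453999876976013, -0.17059999704360962]] len [0.1687, 0.2945, 0.1675, 0.2912] ang [101.69, 12.31, 102.83, 12.08] ctr [ 0.5209 -0.2832]
side board 0.0
 corners [[0.37130001187324524, -0.2198999971151352], [0.40630000829696655, -0.3894999921321869], [0.7016000151634216, -0.32499998807907104], [0.6635000109672546, -0.15729999542236328]] len [0.1732, 0.3023, 0.1719, 0.2988] ang [101.69, 12.31, 102.83, 12.08] ctr [ 0.5357 -0.2729]
side handle 244 [0.4597 0.2559 0.1181] [0.4592 0.2553 0.1191] ((461.4190673828125, 257.443359375), (18.93846893310547, 108.87071228027344), 57.38023376464844)
```

Distance: from (.262,.621) to (.4625,.257): 415mm → 9+ rows. Do two calls. First call helper prints.

Create d.py:
```python
import sys,numpy as np
from cell import arm
from scipy.spatial.transform import Rotation as R
x,y,z,yaw=map(float,sys.argv[1:5]);s=arm.observe()
A=R.from_euler('xyz',s['eef_rot'],degrees=True);B=R.from_euler('xyz',[180,0,yaw],degrees=True)
print(s['time_s'],s['eef_pos'].round(4),s['eef_rot'].round(2),s['q'].round(1),s['wrist_force'].round(1),s['wrist_torque'].round(2),round(s['opening'],3),s['grasp_force'])
print("row",A.inv().apply(np.array([x,y,z])-s['eef_pos']).round(4),(A.inv()*B).as_rotvec(degrees=True).round(2))
```

```bash
python3 d.py .4625 .257 .20 148.6
```

```text
0.1 [0.2624 0.6212 0.2375] [-179.88   -0.    157.1 ] [65.  15.2 92.   0.  73.  -2.1] [ 0.3 -0.1  1. ] [0.05 0.   0.  ] 1.004 0.0
row [-0.326  -0.2575  0.038 ] [-0.12  0.    8.5 ]
```

The manual's scale: shifts go in shares of 0.5 m and turns go in shares of 120 degrees. Converting my numbers, -0.326 m is -0.652, -0.2575 m is -0.515, 8.5 degrees is 0.0708.

Request:
nudge_tcp(rows={"sx": [-0.32,-0.32,-0.32,-0.32,-0.652,-0.652,-0.652,-0.652],"sy": [-0.26,-0.26,-0.26,-0.26,-0.515,-0.515,-0.515,-0.515],"sz": [0,0,0,0,0.04,0.04,0.04,0.04],"drx": [0,0,0,0,0,0,0,0],"dry": [0,0,0,0,0,0,0,0],"drz": [0.0333,0.0333,0.0333,0.0333,0.0708,0.0708,0.0708,0.0708],"jaw": [1,1,1,1,1,1,1,1]}, squeeze=40)

```text
time_s: 0.9
eef_pos: [0.4551, 0.2699, 0.2198]
eef_rot: [-180.0, -0.0, 148.6]
wrist_force: [0.7, 0.1, 0.6]
opening: 1.0
grasp_force: 0.0
```

Request:
nudge_tcp(rows={"sx": [0,0,0],"sy": [0,0,0],"sz": [0,0,0],"drx": [0,0,0],"dry": [0,0,0],"drz": [0,0,0],"jaw": [1,1,1]})

```text
time_s: 1.2
eef_pos: [0.4543, 0.2725, 0.2201]
eef_rot: [180.0, -0.0, 148.6]
wrist_force: [-0.8, 0.3, -0.5]
opening: 0.999
grasp_force: 0.0
```

```bash
python3 d.py .4625 .257 .14 148.6
```

Run:
```python
from h import *
p,d=arm.read_camera("top");q,_=arm.read_camera("side")
cv2.imwrite("pics/c2.png",np.hstack([cv2.resize(p[180:330,70:200,::-1],(400,461)),cv2.resize(q[80:230,70:200,::-1],(400,461))]))
```

```text
1.2 [0.4543 0.2725 0.2201] [ 1.8000e+02 -4.0000e-02  1.4861e+02] [ 2.820e+01  1.000e-01  1.108e+02  0.000e+00  6.910e+01 -3.040e+01] [-0.8  0.3 -0.5] [-0.    0.05  0.02] 0.999 0.0
row [-0.0151 -0.009   0.0801] [ 0.   -0.04  0.01]
```

View pics/c2.png

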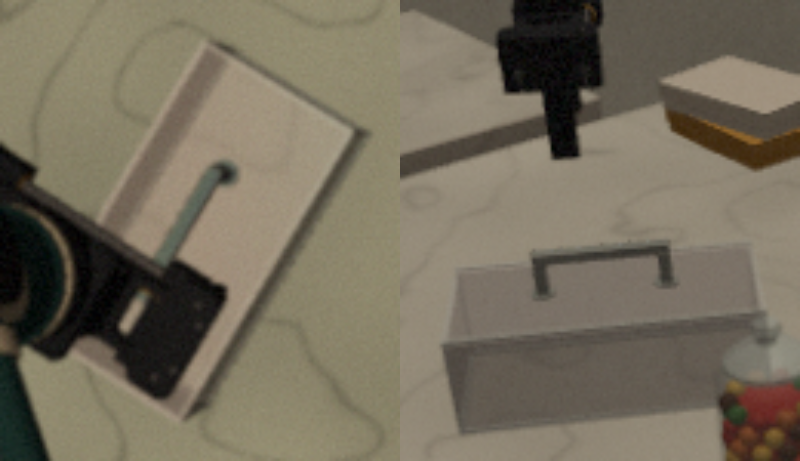

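The gripper sits over the handle bar's near part, jaws straddling it and aligned; the remaining shift is ~18 mm along and across. I correct it and descend.

Converted, 0.12 m is 0.24, 0.1 m is 0.2.

Request:
nudge_tcp(rows={"sx": [-0.03,-0.03,-0.03,-0.03,-0.03,-0.03,-0.03],"sy": [-0.018,-0.018,-0.018,-0.018,-0.018,-0.018,-0.018],"sz": [0.06,0.12,0.16,0.2,0.24,0.24,0.24],"drx": [0,0,0,0,0,0,0],"dry": [0,0,0,0,0,0,0],"drz": [0,0,0,0,0,0,0],"jaw": [1,1,1,1,1,1,1]})

```text
time_s: 2.0
eef_pos: [0.4623, 0.2573, 0.1002]
eef_rot: [-180.0, -0.0, 148.7]
wrist_force: [0.3, 0.5, 0.8]
opening: 1.003
grasp_force: 0.0
```

```bash
python3 d.py .4625 .257 .099 148.6
```

```text
2.0 [0.4623 0.2573 0.1002] [-1.7996e+02 -3.0000e-02  1.4870e+02] [ 26.4   6.9 117.3   0.   55.8 -32.3] [0.3 0.5 0.8] [-0.05  0.02 -0.03] 1.003 0.0
row [-0.0004 -0.0002  0.0012] [-0.04 -0.03  0.1 ]
```

Request:
nudge_tcp(rows={"sx": [0,0,0,0,0,0,0,0],"sy": [0,0,0,0,0,0,0,0],"sz": [0,0,0,0,0,0,0,0],"drx": [0,0,0,0,0,0,0,0],"dry": [0,0,0,0,0,0,0,0],"drz": [0,0,0,0,0,0,0,0],"jaw": [0.4,0.25,0.2,0.17,0.15,0.1,0.05,0]}, squeeze=45)

```text
time_s: 2.8
eef_pos: [0.4629, 0.2563, 0.1002]
eef_rot: [-180.0, -0.0, 148.6]
wrist_force: [0.8, -0.0, -0.2]
opening: 0.296
grasp_force: 0.0
```

Request:
nudge_tcp(rows={"sx": [0,0,0,0,0],"sy": [0,0,0,0,0],"sz": [0,0,0,0,0],"drx": [0,0,0,0,0],"dry": [0,0,0,0,0],"drz": [0,0,0,0,0],"jaw": [0,0,0,0,0]})

```text
time_s: 3.3
eef_pos: [0.4632, 0.2566, 0.1004]
eef_rot: [180.0, 0.0, 148.6]
wrist_force: [0.5, 1.9, 0.7]
opening: 0.124
grasp_force: 45.0
```

```bash
python3 d.py .4625 .257 .099 148.6
```

```text
3.3 [0.4632 0.2566 0.1004] [1.7996e+02 2.0000e-02 1.4859e+02] [ 26.3   6.9 117.3   0.   55.8 -32.3] [0.5 1.9 0.7] [ 0.31 -0.15 -0.01] 0.124 44.97966818511486
row [ 0.0008 -0.      0.0014] [ 0.04  0.02 -0.01]
```

Converted, -0.12 m is -0.24, -0.02 m is -0.04.

Request:
nudge_tcp(rows={"sx": [0,0,0,0,0,0,0,0],"sy": [0,0,0,0,0,0,0,0],"sz": [-0.02,-0.04,-0.04,-0.08,-0.12,-0.16,-0.2,-0.24],"drx": [0,0,0,0,0,0,0,0],"dry": [0,0,0,0,0,0,0,0],"drz": [0,0,0,0,0,0,0,0],"jaw": [0,0,0,0,0,0,0,0]})

```text
time_s: 4.1
eef_pos: [0.4623, 0.256, 0.2206]
eef_rot: [-179.9, -0.0, 148.6]
wrist_force: [0.8, 0.5, -3.9]
opening: 0.127
grasp_force: 45.0
```

Request:
nudge_tcp(rows={"sx": [0,0,0,0,0,0,0],"sy": [0,0,0,0,0,0,0],"sz": [-0.04,-0.08,-0.12,-0.16,-0.2,-0.2,-0.2],"drx": [0,0,0,0,0,0,0],"dry": [0,0,0,0,0,0,0],"drz": [0,0,0,0,0,0,0],"jaw": [0,0,0,0,0,0,0]})

```text
time_s: 4.8
eef_pos: [0.4627, 0.2562, 0.3199]
eef_rot: [-180.0, 0.0, 148.6]
wrist_force: [-0.3, -0.6, -3.7]
opening: 0.123
grasp_force: 45.0
```

```bash
python3 d.py .5 0 .32 170;python3 - <<'E'
from h import *
p,d=arm.read_camera("top");q,_=arm.read_camera("side")
cv2.imwrite("pics/c3.png",np.hstack([cv2.resize(p[130:330,20:220,::-1],(400,400)),cv2.resize(q[20:220,60:260,::-1],(400,400))]))
E
```

```text
4.8 [0.4627 0.2562 0.3199] [-179.99    0.    148.59] [ 26.3  -3.2 103.5  -0.   79.7 -32.3] [-0.3 -0.6 -3.7] [ 0.01  0.02 -0.07] 0.123 44.98780511319637
row [-1.654e-01 -1.992e-01 -1.000e-04] [-1.000e-02  0.000e+00 -2.141e+01]
```

View pics/c3.png

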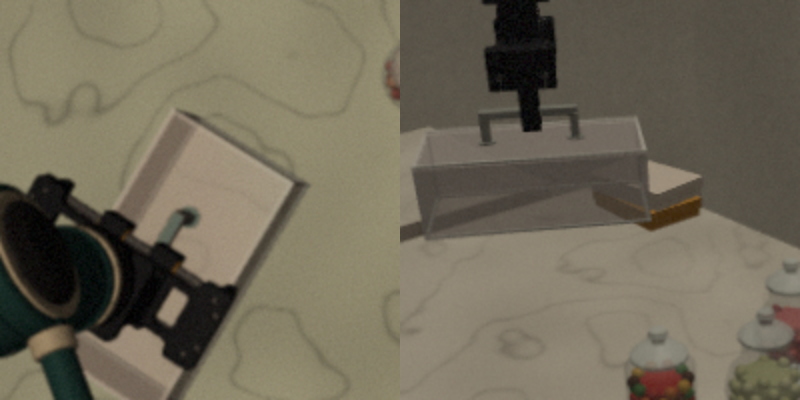

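Cover held level, rim ~0.22 m, above the jars (165 mm). Crossing.

Converted, -0.2 m is -0.4, -0.19 m is -0.38, -21.4 degrees is -0.1783.

Request:
nudge_tcp(rows={"sx": [-0.05,-0.1,-0.15,-0.2,-0.24,-0.28,-0.31,-0.33],"sy": [-0.06,-0.12,-0.18,-0.24,-0.29,-0.34,-0.38,-0.4],"sz": [0,0,0,0,0,0,0,0],"drx": [0,0,0,0,0,0,0,0],"dry": [0,0,0,0,0,0,0,0],"drz": [-0.025,-0.05,-0.075,-0.1,-0.125,-0.15,-0.1667,-0.1783],"jaw": [0,0,0,0,0,0,0,0]})

```text
time_s: 5.7
eef_pos: [0.4985, -0.0024, 0.3183]
eef_rot: [-179.9, -0.2, 170.0]
wrist_force: [0.2, -0.2, -3.9]
opening: 0.125
grasp_force: 45.1
```

```bash
python3 d.py .5264 -.2785 .32 192.25
```

```text
5.7 [ 0.4985 -0.0024  0.3183] [-1.7993e+02 -1.7000e-01  1.6996e+02] [ -3.1  -6.5 106.7  -0.   79.9 -83. ] [ 0.2 -0.2 -3.9] [ 0.2  -0.09 -0.05] 0.125 45.05353845655918
row [-0.0756 -0.267  -0.0016] [ -0.03  -0.18 -22.29]
```

Converted, -0.267 m is -0.534, -0.255 m is -0.51, -22.3 degrees is -0.1858.

Request:
nudge_tcp(rows={"sx": [-0.02,-0.04,-0.066,-0.09,-0.114,-0.132,-0.144,-0.1512],"sy": [-0.08,-0.16,-0.24,-0.32,-0.4,-0.47,-0.51,-0.534],"sz": [0,0,0,0,0,0,0,0],"drx": [0,0,0,0,0,0,0,0],"dry": [0,0,0,0,0,0,0,0],"drz": [-0.025,-0.0583,-0.0833,-0.1167,-0.1417,-0.1667,-0.1792,-0.1858],"jaw": [0,0,0,0,0,0,0,0]})

```text
time_s: 6.5
eef_pos: [0.5266, -0.2783, 0.3177]
eef_rot: [179.9, -0.2, -167.8]
wrist_force: [-0.2, 0.1, -3.9]
opening: 0.126
grasp_force: 45.0
```

Request:
nudge_tcp(rows={"sx": [0,0,0],"sy": [0,0,0],"sz": [0,0,0],"drx": [0,0,0],"dry": [0,0,0],"drz": [0,0,0],"jaw": [0,0,0]})

```text
time_s: 6.8
eef_pos: [0.5272, -0.2753, 0.3194]
eef_rot: [179.9, -0.1, -167.7]
wrist_force: [0.6, 0.1, -4.0]
opening: 0.124
grasp_force: 45.0
```

```bash
python3 d.py .5264 -.2785 .32 192.25;python3 - <<'E'
from h import *
p,d=arm.read_camera("top");q,e=arm.read_camera("side")
np.savez("pics/top4.npz",p=p,d=d);np.savez("pics/side4.npz",p=q,d=e)
cv2.imwrite("pics/c4.png",np.hstack([cv2.resize(p[110:340,270:500,::-1],(400,400)),cv2.resize(q[80:380,180:480,::-1],(400,400))]))
E
```

```text
6.8 [ 0.5272 -0.2753  0.3194] [ 1.7992e+02 -5.0000e-02 -1.6768e+02] [ -30.     4.3   96.1    0.    79.8 -132.3] [ 0.6  0.1 -4. ] [-0.01 -0.07 -0.01] 0.124 44.98352386057377
row [ 0.0015 -0.0029 -0.0006] [ 0.08 -0.05  0.07]
```

View pics/c4.png

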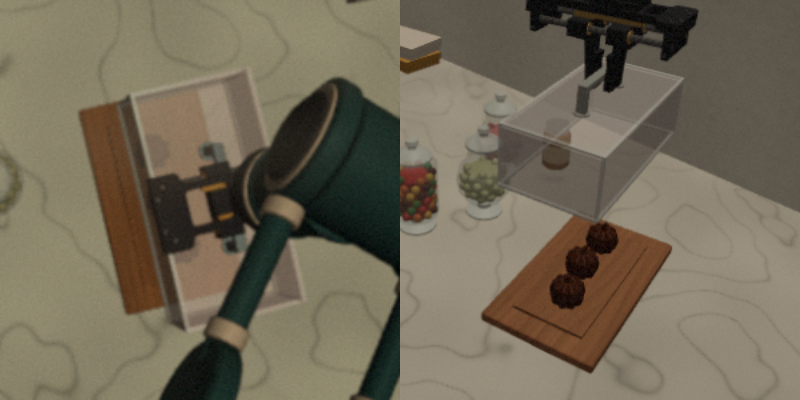

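Run:
```python
from h import *
z=.3194-.1002+.085
S=np.array([[254.25,175.25],[330.75,198.5],[392.25,138.5],[316.5,128.75]]);T=np.array([[345.9,164.6],[413.2,150.25],[443.65,281.9],[377.5,298.6]])
for n,q in(("side",S),("top",T)):
    P=onplane(n,q,z)[:,:2];e=np.roll(P,-1,0)-P
    print(n,P.round(4).tolist(),P.mean(0).round(4),np.hypot(*e.T).round(4),(np.degrees(np.arctan2(e[:,1],e[:,0]))%180).round(1))
for n in("top","side"):
    p,d=load(n,0);V,U=np.indices(d.shape)
    R=((U>300)&(U<425)&(V>145)&(V<305)) if n=="top" else ((U>230)&(U<400)&(V>230)&(V<370))
    C=cloud(n,d,R);s=C[(C[:,2]>.009)&(C[:,2]<.03)][:,:2]
    a=np.radians(12.25);A=np.array([[np.cos(a),np.sin(a)],[-np.sin(a),np.cos(a)]])
    w=s@A.T;lo,hi=np.percentile(w,.7,0),np.percentile(w,99.3,0);print(n,lo,hi,hi-lo,((lo+hi)/2)@A)
    # edge positions by Sobel profile across width/length in rectified board plane z=.022 (raised middle) and z=.016
    for zz in(.022,):
        g=np.arange(-.1,.1,.0005);l=np.arange(-.16,.16,.0005);c=np.array([.5264,-.2785])
        L,G=np.meshgrid(l,g);X=np.c_[L.ravel(),G.ravel()]@A+c
        uv=proj(n,np.c_[X,np.full(len(X),zz)]).reshape(*L.shape,2).astype(np.float32)
        im=cv2.remap(p,uv,None,cv2.INTER_LINEAR);cv2.imwrite(f"pics/r_{n}.png",im[::-1,:,::-1])
a=cv2.imread("pics/r_top.png");b=cv2.imread("pics/r_side.png")
o=np.vstack([a[50:350],b[50:350]])
cv2.imwrite("pics/c5.png",np.clip(o*1.8,0,255).astype(np.uint8))
```

```text
side [[0.3811, -0.2462], [0.4103, -0.3662], [0.6578, -0.3145], [0.5922, -0.1944]] [ 0.5103 -0.2803] [0.1234 0.2528 0.1368 0.2173] [103.7  11.8 118.6  13.8]
top [[0.6307, -0.1875], [0.6562, -0.3132], [0.4157, -0.3623], [0.3898, -0.2392]] [ 0.5231 -0.2756] [0.1283 0.2454 0.1258 0.2464] [101.5  11.5 101.9  12.1]
top [ 0.31381972 -0.4666229 ] [ 0.60034022 -0.29833078] [0.2865205  0.16829211] [ 0.52782581 -0.2767861 ]
side [ 0.31120714 -0.46877822] [ 0.59772678 -0.30044776] [0.28651964 0.16833046] [ 0.52572554 -0.27942804]
```

View pics/c5.png

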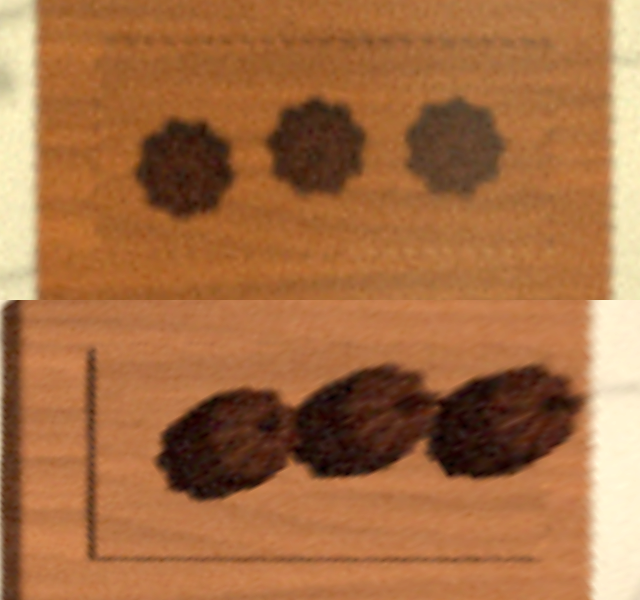

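The rectified views confirm the board estimate (raised-middle edges within 2 mm of expected, pumpkins well inside). I now lower the cover to just above the pumpkins and measure its own offset.

Converted, 0.125 m is 0.25, 0.12 m is 0.24.

Request:
nudge_tcp(rows={"sx": [0.002,0.002,0.002,0.002,0.002,0.002,0.002,0.002],"sy": [-0.006,-0.006,-0.006,-0.006,-0.006,-0.006,-0.006,-0.006],"sz": [0.04,0.08,0.12,0.16,0.2,0.24,0.25,0.25],"drx": [0,0,0,0,0,0,0,0],"dry": [0,0,0,0,0,0,0,0],"drz": [0,0,0,0,0,0,0,0],"jaw": [0,0,0,0,0,0,0,0]})

```text
time_s: 7.7
eef_pos: [0.5267, -0.2786, 0.1944]
eef_rot: [179.9, -0.1, -167.7]
wrist_force: [-1.0, 0.1, -3.3]
opening: 0.124
grasp_force: 45.0
```

Request:
nudge_tcp(rows={"sx": [0,0],"sy": [0,0],"sz": [0,0],"drx": [0,0],"dry": [0,0],"drz": [0,0],"jaw": [0,0]})

```text
time_s: 7.9
eef_pos: [0.5282, -0.2799, 0.197]
eef_rot: [-179.9, 0.1, -167.7]
wrist_force: [0.0, -0.8, -3.5]
opening: 0.126
grasp_force: 45.0
```

```bash
python3 d.py .5264 -.2785 .137 192.2;python3 - <<'E'
from h import *
s=arm.observe();c=s['eef_pos'][:2];zt=s['eef_pos'][2]-.1002+.085;a=np.radians(12.2);A=np.array([[np.cos(a),np.sin(a)],[-np.sin(a),np.cos(a)]])
o=[]
for n in("top","side"):
    p,d=arm.read_camera(n);np.savez(f"pics/{n}5.npz",p=p,d=d)
    g=np.arange(-.1,.1,.0005);l=np.arange(-.16,.16,.0005);L,G=np.meshgrid(l,g);X=np.c_[L.ravel(),G.ravel()]@A+c
    uv=proj(n,np.c_[X,np.full(len(X),zt)]).reshape(*L.shape,2).astype(np.float32)
    im=cv2.remap(p,uv,None,cv2.INTER_LINEAR)[::-1,:,::-1]
    im=np.clip(im[50:350]*1.8,0,255).astype(np.uint8)
    cv2.rectangle(im,(320-252,150-132),(320+252,150+132),(0,255,0),1)
    o.append(im)
cv2.imwrite("pics/c6.png",np.vstack(o))
E
```

```text
7.9 [ 0.5282 -0.2799  0.197 ] [-1.7989e+02  1.2000e-01 -1.6770e+02] [ -30.3    8.4  104.4   -0.    67.  -132.6] [ 0.  -0.8 -3.5] [ 0.03 -0.01  0.05] 0.126 44.98379431664944
row [0.0016 0.0019 0.06  ] [-0.11  0.12  0.1 ]
```

View pics/c6.png

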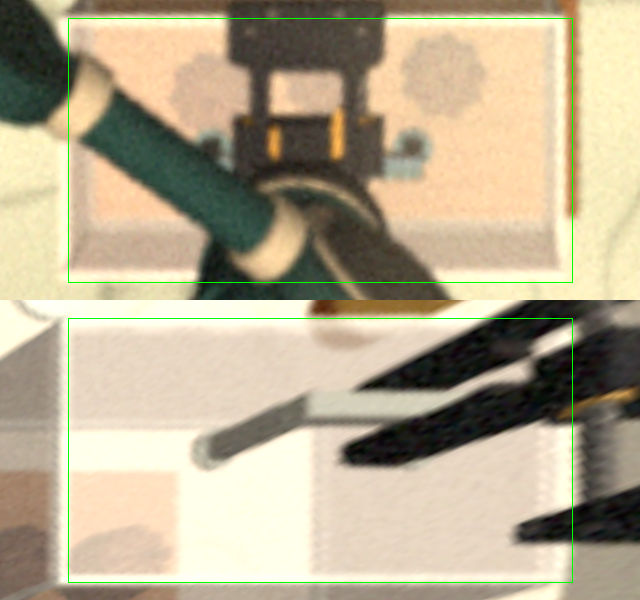

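Run:
```python
from h import *
c=np.array([.5282,-.2799]);a=np.radians(12.2);A=np.array([[np.cos(a),np.sin(a)],[-np.sin(a),np.cos(a)]])
for n in("top","side"):
    p,d=load(n,5);V,U=np.indices(d.shape)
    C=cloud(n,d,d>0);w=(C[:,:2]-c)@A.T
    k=(abs(w[:,0])<.18)&(abs(w[:,1])<.1)&(C[:,2]>.165)&(C[:,2]<.200)
    w,z=w[k],C[k,2];print(n,len(z),np.histogram(z,np.arange(.165,.2001,.005)))
    f=abs(z-np.median(z))<.008
    if n=="top": f&=~((w[:,0]<.06)&(w[:,1]<.05)&(w[:,0]>-.1)) if 0 else True
    M=np.c_[w[f],np.ones(f.sum())];co=np.linalg.lstsq(M,z[f],rcond=None)[0]
    print(n,"plane slope deg",np.degrees(co[:2]).round(2),"z0",co[2].round(4),"x lo/hi",np.percentile(w[f,0],[.5,99.5]).round(4),"y",np.percentile(w[f,1],[.5,99.5]).round(4))
p,d=load("top",0);C=cloud("top",d,d>0);q=(C[:,:2]-[.463,.2565]);b=np.radians(148.6);B=np.array([[np.cos(b),np.sin(b)],[-np.sin(b),np.cos(b)]]);w=q@B.T
k=(abs(w[:,0])<.15)&(abs(w[:,1])<.09)&(C[:,2]>.07)&(C[:,2]<.1);print("init top z",np.median(C[k,2]),"x",np.percentile(w[k,0],[.5,99.5]),"y",np.percentile(w[k,1],[.5,99.5]))
for i in range(3): arm.read_camera("top");s=arm.observe();print(s['eef_pos'].round(4),s['eef_rot'].round(2))
```

```text
top 4698 (array([  38,   36,  324, 3855,  433,    6,    6]), array([0.165, 0.17 , 0.175, 0.18 , 0.185, 0.19 , 0.195, 0.2  ]))
top plane slope deg [0.16 0.5 ] z0 0.1826 x lo/hi [-0.1289  0.1219] y [-0.0643  0.0673]
side 6022 (array([ 279,  302, 1046, 4315,   19,   25,   36]), array([0.165, 0.17 , 0.175, 0.18 , 0.185, 0.19 , 0.195, 0.2  ]))
side plane slope deg [0.14 0.41] z0 0.1807 x lo/hi [-0.1317  0.1193] y [-0.067   0.0656]
init top z 0.08544307103218497 x [-0.12248773  0.12806385] y [-0.06871192  0.06347087]
[ 0.5278 -0.2798  0.1964] [-1.7992e+02  8.0000e-02 -1.6771e+02]
[ 0.5276 -0.2797  0.1961] [-1.7994e+02  6.0000e-02 -1.6771e+02]
[ 0.5274 -0.2797  0.1959] [-1.7996e+02  4.0000e-02 -1.6771e+02]
```

```bash
python3 d.py .5314 -.2775 .137 192.2
```

```text
8.15 [ 0.5274 -0.2797  0.1959] [-1.7996e+02  4.0000e-02 -1.6771e+02] [ -30.3    8.5  104.5   -0.    67.  -132.6] [ 0.3 -0.5 -3.6] [ 0.06 -0.04  0.03] 0.125 44.984354227781296
row [-0.0043  0.0013  0.0589] [-0.04  0.04  0.09]
```

Converted, 0.055 m is 0.11, 0.05 m is 0.1.

Request:
nudge_tcp(rows={"sx": [-0.004,-0.008,-0.008,-0.008,-0.008,-0.008,-0.008,-0.008],"sy": [0.001,0.002,0.002,0.002,0.002,0.002,0.002,0.002],"sz": [0,0,0.02,0.04,0.06,0.08,0.1,0.11],"drx": [0,0,0,0,0,0,0,0],"dry": [0,0,0,0,0,0,0,0],"drz": [0,0,0,0,0,0,0,0],"jaw": [0,0,0,0,0,0,0,0]})

```text
time_s: 8.95
eef_pos: [0.53, -0.2772, 0.1383]
eef_rot: [179.9, -0.1, -167.7]
wrist_force: [-0.1, 0.2, -4.5]
opening: 0.125
grasp_force: 45.0
```

Request:
nudge_tcp(rows={"sx": [0,0,0,0,0,0,0,0],"sy": [0,0,0,0,0,0,0,0],"sz": [0,0,0,0,0,0,0,0],"drx": [0,0,0,0,0,0,0,0],"dry": [0,0,0,0,0,0,0,0],"drz": [0,0,0,0,0,0,0,0],"jaw": [0,0,0,0,0,0,0,0]})

```text
time_s: 9.75
eef_pos: [0.5309, -0.2777, 0.1403]
eef_rot: [-180.0, 0.0, -167.7]
wrist_force: [-1.5, -1.2, -3.7]
opening: 0.123
grasp_force: 45.0
```

```bash
python3 d.py .5314 -.2775 .137 192.2
```

```text
9.75 [ 0.5309 -0.2777  0.1403] [-1.7999e+02  1.0000e-02 -1.6770e+02] [ -30.    11.5  107.1   -0.    61.3 -132.3] [-1.5 -1.2 -3.7] [ 0.06 -0.   -0.07] 0.123 44.984256997704506
row [-0.0005  0.0001  0.0033] [-0.01  0.01  0.1 ]
```

Lower the last 3 mm, settle, then measure cover against board once more.

Request:
nudge_tcp(rows={"sx": [-0.001,-0.001,-0.001,-0.001,-0.001,-0.001,-0.001,-0.001],"sy": [0,0,0,0,0,0,0,0],"sz": [0.003,0.006,0.006,0.006,0.006,0.006,0.006,0.006],"drx": [0,0,0,0,0,0,0,0],"dry": [0,0,0,0,0,0,0,0],"drz": [0,0,0,0,0,0,0,0],"jaw": [0,0,0,0,0,0,0,0]})

```text
time_s: 10.55
eef_pos: [0.5314, -0.2776, 0.1373]
eef_rot: [-180.0, 0.0, -167.7]
wrist_force: [0.5, 0.8, -3.7]
opening: 0.124
grasp_force: 45.0
```

```bash
python3 d.py .5314 -.2775 .137 192.2;python3 - <<'E'
from h import *
a=np.radians(12.2);A=np.array([[np.cos(a),np.sin(a)],[-np.sin(a),np.cos(a)]]);c=np.array([.5264,-.2785])
o=[]
for n in("top","side"):
    p,d=arm.read_camera(n);C=cloud(n,d,d>0);w=(C[:,:2]-c)@A.T
    z=C[:,2];k=(abs(w[:,0])<.18)&(abs(w[:,1])<.1)&(z>.115)&(z<.13);v,zz=w[k],z[k]
    co=np.linalg.lstsq(np.c_[v,np.ones(len(v))],zz,rcond=None)[0]
    print(n,"cover z",np.median(zz),"slope",np.degrees(co[:2]).round(2),"x",np.percentile(v[:,0],[.5,99.5]).round(4),"y",np.percentile(v[:,1],[.5,99.5]).round(4))
    k=(abs(w[:,0])<.2)&(abs(w[:,1])<.15)&(z>.009)&(z<.022);v=w[k]
    print("  board","x",np.percentile(v[:,0],[.5,99.5]).round(4),"y",np.percentile(v[:,1],[.5,99.5]).round(4))
    o.append(cv2.resize(p[130:330,290:460,::-1] if n=="top" else p[190:390,220:390,::-1],(400,470)))
cv2.imwrite("pics/c7.png",np.clip(np.hstack(o)*1.5,0,255).astype(np.uint8))
E
```

```text
10.55 [ 0.5314 -0.2776  0.1373] [-1.7999e+02  1.0000e-02 -1.6771e+02] [ -30.    11.8  107.2   -0.    61.  -132.3] [ 0.5  0.8 -3.7] [0.04 0.03 0.03] 0.124 44.98417563736439
row [-0.      0.0001  0.0003] [-0.01  0.01  0.09]
top cover z 0.12291128431800466 slope [0.11 0.67] x [-0.1233  0.1272] y [-0.0652  0.0673]
  board x [-0.1425  0.1469] y [-0.0784  0.0863]
side cover z 0.1218183557523041 slope [0.05 0.34] x [-0.1262  0.116 ] y [-0.0672  0.0654]
  board x [-0.145   0.1405] y [-0.0853  0.0815]
```

View pics/c7.png

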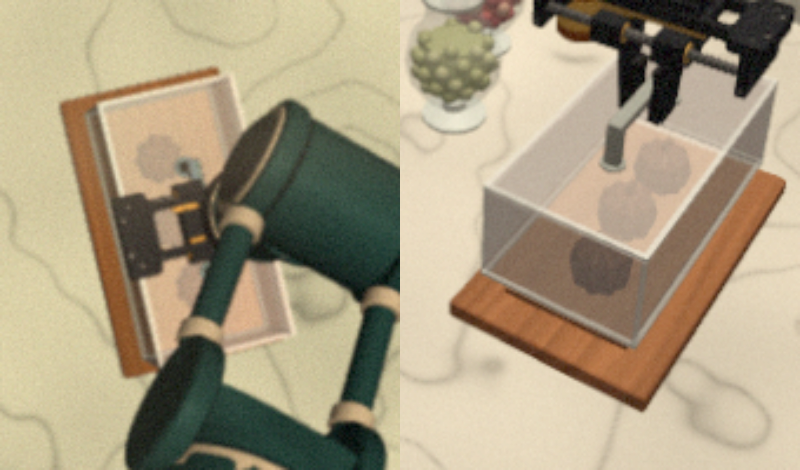

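The picture shows the cover around all three pumpkins. It is square with the board and centred within about 1 mm, and the rim is about 15 mm above the raised middle. The grip is steady.

Request:
nudge_tcp(rows={"sx": [0,0,0,0,0],"sy": [0,0,0,0,0],"sz": [0,0,0,0,0],"drx": [0,0,0,0,0],"dry": [0,0,0,0,0],"drz": [0,0,0,0,0],"jaw": [0,0,0,0,0]})

```text
time_s: 11.15
eef_pos: [0.5314, -0.2776, 0.1373]
eef_rot: [-180.0, 0.0, -167.7]
wrist_force: [0.3, -1.0, -3.3]
opening: 0.122
grasp_force: 45.0
```

```bash
python3 -c "
from cell import arm
print(arm.observe()['eef_pos'],abs(arm.observe()['joint_vel']).max());print(arm.job_done())"
```

```text
[ 0.53139864 -0.27758893  0.13725507] 0.12529674629952978
the job is handed in; nothing more can be done
None
```

I handed the job in at 11.2 s with the cover still in the gripper, its rim about 15 mm above the raised middle, square, centred to about 1 mm and level to about half a degree, with no sign of contact with the board, pumpkins or jars.

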